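# Put the refilled jar back on the laundry carousel and hold it at the front for scooping

### The arm

A 6-joint arm with a two-finger parallel gripper is mounted at the origin on a cart in front of the work surface, level with it; the furniture and walls round the work are solid. World frame = base frame: x ahead of the robot, y to its left, z up, the work surface at z = 0. Lengths are in m, angles in rad, forces in N, time in s.
With the tool pointing down it reaches from about 0.225 to 0.875 m from the base axis. Payload 3.4 kg.
Tool frame: the origin (TCP) lies at the very end of the fingers, on their centre line; the grasp point (between the pads) lies 19 mm behind it; z points along the fingers, y is the line along which they close (so a half turn about z gives the same grasp; the last joint's range is limited). The gripper opens to 85 mm and grips with 20 to 120 N. Pads are 22 mm wide; open, the fingers measure 114 mm over their backs; the gripper's body (76 mm by 85 mm) begins 54 mm behind the grasp point. The pads swing forward as they close: fully open they stand 13 mm farther back than shut.
Start: joints at [1.151, 0.276, 1.505, -0, 1.361, -0.121], TCP at [0.169, 0.55, 0.231] pointing down, gripper open.
Joint ranges: [-2.89, 2.89], [-0.75, 2.08], [0.22, 2.7], [-1.18, 4.32], [0.11, 2.71], [-2.7, 2.7]. Speed limits (rad/s): [2.57, 2.57, 3.14, 3.14, 3.14, 3.14].

### API

Orientations are given as a unit quaternion [w, x, y, z].
In Python, from rig import manip, get_image, camera_info gives the robot as it stands. The module is installed in compiled form; this text tells all that it offers.
- The arm moves only by the shell command python3 -m crank 'ROWS' [FORCE]. ROWS is a JSON object of lists of equal length, an entry for each row: "translation": the shift along the tool's x, y, z in mm, a list of three; "roll": the turn about the tool's z in rad; "fingers": the opening, from 0 (shut) to 1 (fully open). A call has 1 to 8 rows; each row shifts and turns the commanded pose from where the row before left it, along the tool's axes as they then stand; what a row does not reach is not made up. A row lasts 1/10 s, in which the tool goes at most 50 mm and 8.59 degrees, less where a joint would pass 70% of its speed; a pose out of reach is approached as far as the arm can. A call is refused whole if a number of a shift passes 50 or a number of a turn 0.15, either way. A call with a gripper value outside its range is refused whole. The fingers move at their own pace and stop on an object; FORCE is the grip in N (left out, the last holds). Time passes only in rows, so rows that do not move let the fingers close. It gives the time, the measured TCP pose, the force, the opening and the grip force at its end, in the units of the state.
- manip.get_state(): the state, without advancing time (a new reading comes with each control period).
- get_image(name): name is "side" or "top" or "wrist"; returns the picture (400x640x3 uint8, blue, green, red); there is no depth.
- camera_info(name): a dict with "mtx" (3x3 intrinsics, pixels), "rvec" (rotation vector, rad) and "tvec" (3), from world to camera coordinates, as OpenCV has them. Camera axes: x right, y down, z forward; pixel columns grow to the right and rows downward; lengths in m; the calibration is good to about 2 mm. A picture is of the moment at which its call begins: read the wrist's pose just before it. camera_info takes no time and is no camera call; for the wrist camera it gives the pose at the moment of the call.
- manip.sign_off(): hands the job in; it is judged then, once.
The state is a dict: "clock": time; "qpos": joint angles; "qd": joint speeds; "effort": joint torques, N m; "position": TCP position; "ee_rot": TCP orientation; "contact_force": force on the tool from outside, world axes, zero at the start; "moment": the same for the moment, N m; "width": finger opening in m; "gripper_force": force on a finger pad.
Only numpy, scipy, OpenCV 4.12 (cv2) and the standard library are available. Lean on these libraries where they do the work, as an engineer would, in place of code of your own. Each camera call takes 0.05 s, during which the arm holds its last target. There are 200 camera calls.

### The job

Set the refilled glass jar that stands beside the laundry carousel back into the carousel's one empty cup, fully home and upright, and let go of it. Turn the carousel so that this jar stands squarely at the front, right behind the scoop rest with the blue dosing cup, and finish with the black bar handle gripped, holding the carousel still while I scoop: do not let go at the end. Leave the other jars in their cups, and do not push the dosing cup, the timer or the soap about.

Things in the scene. Friction and masses are not known exactly. Their poses are not given: they have to be found in the camera images.
- carousel: Fixed grey foot of the carousel, flat on the cart. Origin on the turning axis at the cart's top, z up. Its front is its own -x (up to 20 degrees off straight towards the robot): there a tongue carries the scoop rest, a dish 68 mm across, 10 mm high, centred 166 mm from the axis, with the dosing cup. Mind the wall shelf 0.63 m above the cart from x = 0.59 m on: carry things low.
- tray: White tray, 260 mm across, rim 25 mm above the cart. Origin on the turning axis, 14 mm above the cart; own -x points to the empty cup. When own x lies along the foot's x, the empty cup is exactly at the front, behind the scoop rest. It turns both ways without a stop on ball bearings with little friction (0.06 N m), staying where left. Three cups, centres 85 mm from the axis, 120 degrees apart.
- empty_cup (a point): Centre of the inner floor of the empty white cup, 22 mm above the cart: the place of the loose jar; it turns with the tray. The cup is 15 mm deep and 65 mm wide inside, widening to 70 mm at the mouth; rim 37 mm above the cart. The next cups are 147 mm away: there is room to close the fingers square to the line from the axis to the cup, not along it (the handle is there).
- handle: Black bar handle across the top of the carousel's central post, turning with the tray: 60 mm long, 18 mm wide, 24 mm high. Its long axis (own x) lies along the line from the axis to the empty cup (own -x points to that cup). Underside (origin) 112 mm, top 136 mm above the cart. The jars' lids, up to 124 mm high, come within 51 mm of the axis, so do not open the fingers far beside it.
- handle_grip (a point): Middle of the bar handle, on the turning axis, 124 mm above the cart: the height to grip; pinch it across its 18 mm width from above.
- glass_jar_3: The refilled jar, the only one off the carousel: glass with orange contents and a grey lid, round, 60 mm in diameter, 82 mm high, 140 to 280 g; lid and jar are one piece. Origin at the centre of its underside, z up. Grip it round its upper part. When home its underside rests on the cup's floor; standing on the rim it is 15 mm too high.
- glass_jar_0: The shorter jar in a cup of the carousel, orange contents, grey lid, 62 mm across, 90 mm high. Loose. Origin at the centre of its underside. It belongs in cup_short.
- glass_jar_1: The taller jar in a cup of the carousel, orange contents, grey lid, 68 mm across, 102 mm high. Loose. Origin at the centre of its underside. It belongs in cup_tall.
- cup_short (a point): Centre of the inner floor of the cup of the shorter jar, 22 mm above the cart.
- cup_tall (a point): Centre of the inner floor of the cup of the taller jar, 22 mm above the cart.
- dosing_cup: Blue dosing cup, 57 mm across, 54 mm high, loose in the scoop rest. Origin at the centre of its underside.
- timer: Wind-up timer, red top, 64 mm across, 54 mm high, loose on the cart to the left of the carousel. Origin at the centre of its underside.
- soap_bar: Pale bar of soap, 45 x 71 x 24 mm, loose on the cart near the front edge on the right. Origin at the centre of its underside.
Mind the look-alikes: they are no part of the job. Leave any green or purple look-alike of the glass_jar_3 alone.

How it is judged:
On the way, in this order (a step that is already met when the one before it is completed fails the run):
1. the refilled jar stands fully home in the empty cup and is let go (horizontal distance between glass_jar_3 and empty_cup below 0.006 m and z of glass_jar_3 in the frame of empty_cup between -0.004 and 0.004 m and angle between glass_jar_3's own z axis and vertical below 0.08 rad and contact force between the fingers and glass_jar_3 below 0.05 N), for 0.2 s.
2. the jar faces the front and the carousel is held still by its handle (y of empty_cup in the frame of carousel between -0.012 and 0.012 m and x of empty_cup in the frame of carousel below -0.07 m and contact force between the fingers and handle above 4 N and angular speed of tray below 0.04 rad/s), for 0.2 s.
At the end, for the whole second after the job is handed in: Refilled jar untouched on its cup's floor (6 mm across, 4 mm in height, upright within 0.08 rad), at the front within 12 mm (8 degrees) sideways; bar handle gripped with over 4 N, tray still (0.04 rad/s); other jars home in their cups; dosing cup, timer, soap within 30 mm of their starts (all of step 1 and all of step 2 and horizontal distance between glass_jar_1 and cup_tall below 0.006 m and z of glass_jar_1 in the frame of cup_tall between -0.004 and 0.004 m and angle between each of glass_jar_1, glass_jar_0's own z axis and vertical below 0.08 rad and horizontal distance between glass_jar_0 and cup_short below 0.006 m and z of glass_jar_0 in the frame of cup_short between -0.004 and 0.004 m and distance of each of dosing_cup, timer, soap_bar from where it was at the start of the episode below 0.03 m); the arm keeps its last pose, push and grip.
It fails at once if the blue dosing cup is pushed more than 30 mm or tipped (distance of dosing_cup from where it was at the start of the episode above 0.03 m or angle between dosing_cup's own z axis and vertical above 0.5 rad).
It fails at once if the red timer is pushed more than 30 mm or tipped (distance of timer from where it was at the start of the episode above 0.03 m or angle between timer's own z axis and vertical above 0.5 rad).
It fails at once if the bar of soap is pushed more than 30 mm or tipped (distance of soap_bar from where it was at the start of the episode above 0.03 m or angle between soap_bar's own z axis and vertical above 0.5 rad).
It fails at once if a jar is tipped over (angle between any of glass_jar_3, glass_jar_1, glass_jar_0's own z axis and vertical above 0.7 rad).
It also fails if it takes over 64 s, if anything falls off the work surface, if the arm or the gripper's body presses on something with over 40 N, if the wrist force passes 120 N, or if a joint passes its speed limit or range.

## Working session

There is one attempt and no reset: what is moved stays moved. The work goes in short steps, Python scripts to look and compute and a shell command to move; the robot and the scene stay as the last step left them, time stands still between calls to the robot, and variables do not carry over. Pictures are saved under pics/ and viewed, at most 10 in all, crops included, and the job is handed in when it is done.

```bash
mkdir -p pics; python3 - <<'E'
from rig import manip,get_image,camera_info
import cv2,numpy as np
s=manip.get_state();print(s)
for n in("top","side"):
    im=get_image(n);cv2.imwrite(f"pics/{n}0.png",im)
    c=camera_info(n);R=cv2.Rodrigues(np.array(c["rvec"],float))[0];print(n,(-R.T@np.array(c["tvec"]).ravel()).round(3),R.round(2).tolist(),np.array(c["mtx"])[0,0])
E
```

```text
{'clock': 0.0, 'qpos': array([ 1.15101680e+00,  2.76593155e-01,  1.50614955e+00,  7.93446991e-06,
        1.36071336e+00, -1.20990731e-01]), 'qd': array([-6.77591799e-05, -3.30044775e-04, -1.44141143e-03, -9.74547052e-05,
       -4.71009296e-04,  6.80875854e-04]), 'effort': array([-9.20242819e-04, -4.16778266e+01, -2.45801675e+01,  8.90603746e-05,
        1.09728271e-02,  5.66159727e-06]), 'position': array([0.16903358, 0.54902638, 0.23043423]), 'ee_rot': array([-2.52598473e-04,  1.48840059e-01,  9.88860844e-01, -8.96815909e-04]), 'contact_force': array([0.47947519, 0.06083573, 0.37598097]), 'moment': array([-0.02006602, -0.04195857, -0.00928383]), 'gripper_force': 0.0, 'width': 0.08546420447525481}
top [ 0.377 -0.017  1.234] [[-0.0, -1.0, -0.0], [-1.0, 0.0, -0.08], [0.08, 0.0, -1.0]] 379.8506923490555
side [-0.186 -0.163  0.608] [[0.25, -0.97, -0.01], [-0.58, -0.14, -0.8], [0.78, 0.2, -0.6]] 362.44798066719136
```

View pics/top0.png

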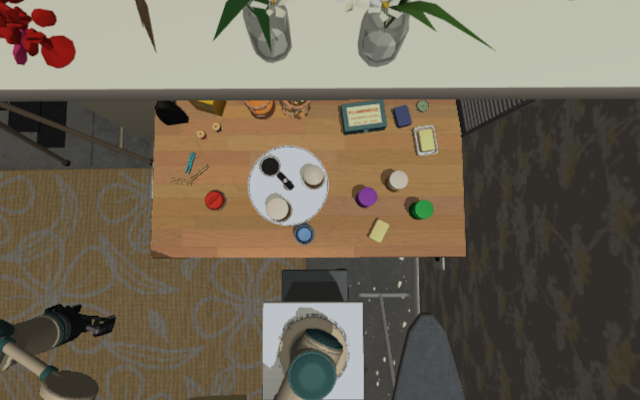

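View pics/side0.png

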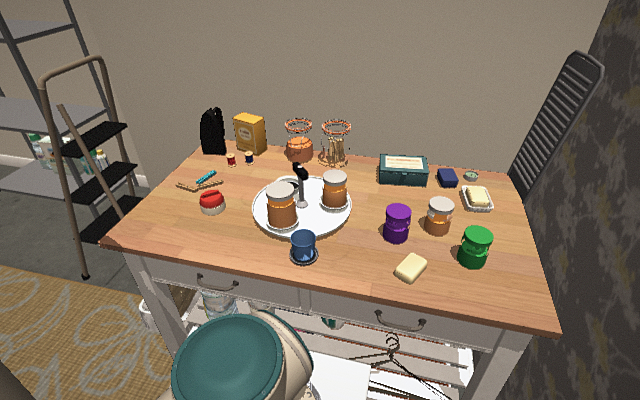

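The top view shows the carousel at about (288,186), its empty cup far left at (270,166) and the handle at (285,181). The loose jar's lid is at (398,181), with the purple jar at (367,197) and the green one at (422,209). The blue cup is at (304,233).

```bash
cat > h.py <<'E'
import cv2,numpy as np
from rig import manip,get_image,camera_info
def ray(c,uv):
    R=cv2.Rodrigues(np.array(c["rvec"],float))[0];t=np.array(c["tvec"],float).ravel()
    d=R.T@np.linalg.inv(np.array(c["mtx"]))@np.array([uv[0],uv[1],1.0]);return -R.T@t,d
def onz(c,uv,z):
    o,d=ray(c,uv);return (o+d*(z-o[2])/d[2])[:2]
def proj(c,P):
    return cv2.projectPoints(np.array(P,float).reshape(-1,3),np.array(c["rvec"],float),np.array(c["tvec"],float),np.array(c["mtx"]),None)[0].reshape(-1,2)
def blobs(mask,amin=30):
    n,l,s,cen=cv2.connectedComponentsWithStats(mask.astype(np.uint8))
    return [(s[i].tolist(),cen[i].round(1).tolist(),l==i) for i in range(1,n) if s[i][4]>=amin]
E
python3 - <<'E'
from h import *
im=cv2.imread("pics/top0.png");c=camera_info("top")
hsv=cv2.cvtColor(im,cv2.COLOR_BGR2HSV);H,S,V=cv2.split(hsv)
roi=np.zeros(H.shape,bool);roi[140:252,180:445]=1
for nm,m,z in(("pale",(S<70)&(V>120),.0),("dark",(V<60),.124),("blue",(H>100)&(H<125)&(S>100),.05)):
    for s,cen,k in blobs(m&roi,25):
        print(nm,s,cen)
        cnt=max(cv2.findContours(k.astype(np.uint8),0,2)[0],key=cv2.contourArea)
        (u,v),r=cv2.minEnclosingCircle(cnt)
        for zz in(.025,.082,.124): print("   z",zz,onz(c,(u,v),zz).round(4),"cen",onz(c,cen,zz).round(4),end="")
        print()
print([im[y,x].tolist() for x,y in((398,181),(278,208),(313,176),(255,190),(270,166),(285,181))])
cv2.imwrite("pics/topc.png",cv2.resize(im[140:250,230:430],None,fx=4,fy=4,interpolation=cv2.INTER_CUBIC))
E
```

```text
pale [415, 140, 23, 16, 134] [426.7, 149.6]
   z 0.025 [ 0.6504 -0.37  ] cen [ 0.6386 -0.3719]   z 0.082 [ 0.6375 -0.3534] cen [ 0.6263 -0.3552]   z 0.124 [ 0.628  -0.3411] cen [ 0.6172 -0.3429]
pale [248, 145, 81, 81, 4609] [288.5, 186.0]
   z 0.025 [0.525  0.0758] cen [0.5222 0.0739]   z 0.082 [0.518  0.0714] cen [0.5154 0.0696]   z 0.124 [0.5129 0.0682] cen [0.5103 0.0664]
pale [389, 170, 19, 20, 275] [398.4, 179.5]
   z 0.025 [ 0.5417 -0.278 ] cen [ 0.5417 -0.2785]   z 0.082 [ 0.534  -0.2657] cen [ 0.534  -0.2662]   z 0.124 [ 0.5283 -0.2567] cen [ 0.5283 -0.2571]
dark [262, 158, 16, 17, 220] [269.6, 165.9]
   z 0.025 [0.5875 0.1345] cen [0.5876 0.1349]   z 0.082 [0.5775 0.1273] cen [0.5777 0.1277]   z 0.124 [0.5702 0.122 ] cen [0.5703 0.1224]
dark [277, 173, 9, 8, 36] [280.9, 176.0]
   z 0.025 [0.5546 0.098 ] cen [0.5546 0.0983]   z 0.082 [0.5463 0.0926] cen [0.5463 0.0929]   z 0.124 [0.5401 0.0886] cen [0.5401 0.0889]
dark [284, 181, 9, 8, 41] [288.7, 184.6]
   z 0.025 [0.5255 0.0755] cen [0.5267 0.0732]   z 0.082 [0.5185 0.0711] cen [0.5197 0.069 ]   z 0.124 [0.5133 0.0679] cen [0.5145 0.0658]
dark [356, 194, 9, 13, 35] [358.3, 201.2]
   z 0.025 [ 0.4763 -0.1561] cen [ 0.4725 -0.149 ]   z 0.082 [ 0.4716 -0.1496] cen [ 0.468  -0.1428]   z 0.124 [ 0.4682 -0.1448] cen [ 0.4647 -0.1383]
dark [408, 202, 11, 17, 81] [412.0, 210.0]
   z 0.025 [ 0.4436 -0.3307] cen [ 0.4437 -0.3196]   z 0.082 [ 0.4405 -0.316 ] cen [ 0.4405 -0.3053]   z 0.124 [ 0.4382 -0.3051] cen [ 0.4382 -0.2948]
blue [295, 226, 17, 17, 146] [303.5, 235.0]
   z 0.025 [0.3689 0.0264] cen [0.3658 0.0259]   z 0.082 [0.3693 0.0243] cen [0.3663 0.0239]   z 0.124 [0.3695 0.0228] cen [0.3667 0.0224]
[[164, 181, 189], [165, 181, 188], [162, 178, 188], [198, 193, 188], [28, 29, 29], [162, 169, 173]]
```

View pics/topc.png

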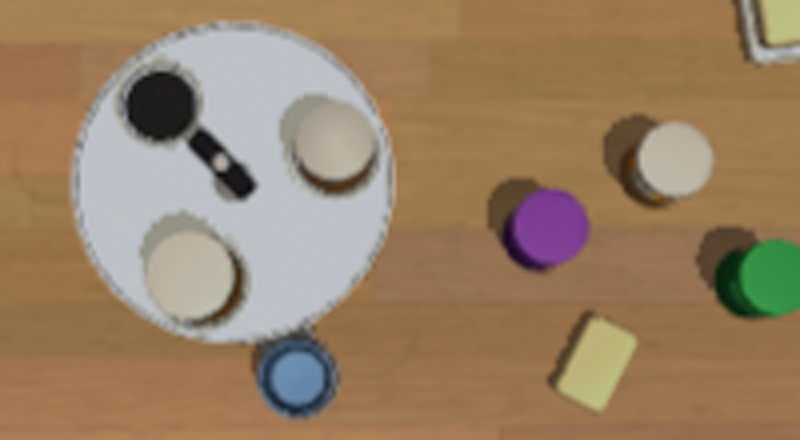

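Estimates in metres: axis (0.523, 0.076), empty cup at bearing about 42°, front at about 199°, and jar at (0.534, -0.266). I'll move above the jar.

```bash
python3 -m crank '{"translation":[[0,0,0],[0,0,0],[0,0,0],[0,0,0],[0,0,0]],"roll":[0.15,0.15,0.15,0.15,0.15],"fingers":[1,1,1,1,1]}' 30 >/dev/null
python3 -m crank '{"translation":[[0,0,0],[0,0,0],[0,0,0],[0,0,0],[0,0,0]],"roll":[0.15,0.15,0.15,0.15,0.15],"fingers":[1,1,1,1,1]}'
python3 -m crank '{"translation":[[-35,27,0],[-35,27,0],[-35,27,0],[-35,27,0],[-35,27,0],[-35,27,0],[-35,27,0],[-35,27,0]],"roll":[0,0,0,0,0,0,0,0],"fingers":[1,1,1,1,1,1,1,1]}'
python3 -m crank '{"translation":[[-36,27,0],[-36,27,0],[-36,27,0],[-36,27,0],[-36,27,0],[-36,27,0],[-36,27,0],[0,0,0]],"roll":[0,0,0,0,0,0,0,0],"fingers":[1,1,1,1,1,1,1,1]}'
```

```text
clock: 1.1
position: [0.1692, 0.5492, 0.2308]
ee_rot: [0.0, 0.785, 0.62, -0.0]
contact_force: [0.7, -0.3, 0.2]
width: 0.0856
gripper_force: 0.0
clock: 1.9
position: [0.3164, 0.2263, 0.2311]
ee_rot: [0.0, 0.783, 0.622, -0.0]
contact_force: [0.7, 0.4, -0.4]
width: 0.0853
gripper_force: 0.0
clock: 2.7
position: [0.4459, -0.0651, 0.2309]
ee_rot: [0.001, 0.785, 0.62, -0.0]
contact_force: [-0.1, -0.5, -0.5]
width: 0.0857
gripper_force: 0.0
```

```bash
python3 -m crank '{"translation":[[-35,26,0],[-35,26,0],[-35,26,0],[-35,26,0],[-35,26,0],[0,0,0],[0,0,0]],"roll":[0,0,0,0,0,0,0],"fingers":[1,1,1,1,1,1,1]}'
python3 - <<'E'
from h import *
c=camera_info("wrist");im=get_image("wrist");cv2.imwrite("pics/w1.png",im)
np.save("w1.npy",c,allow_pickle=True)
print(proj(c,[[.534,-.266,.082],[.534,-.266,0]]),onz(c,(320,200),.082), ray(c,(320,200))[0])
E
```

```text
clock: 3.4
position: [0.5303, -0.2597, 0.2302]
ee_rot: [-0.002, 0.783, 0.622, -0.0]
contact_force: [0.4, 0.1, -0.4]
width: 0.0854
gripper_force: 0.0
[[319.57034182 191.6019132 ]
 [318.33025994 172.85711029]] [ 0.5325925  -0.27399293] [ 0.54683293 -0.18642875  0.37383994]
```

View pics/w1.png

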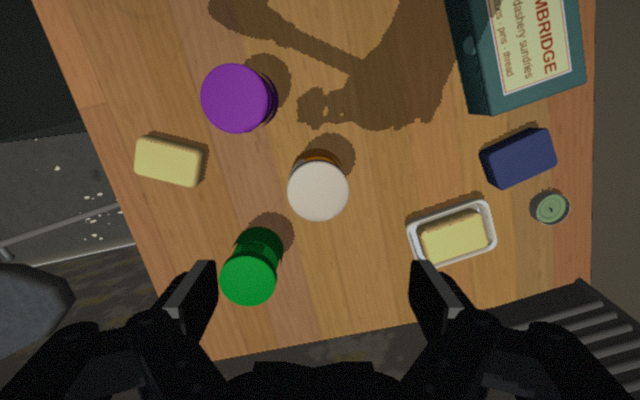

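The lid is at about (318.5,190), within 1 mm of the prediction, and the finger paths are clear of the green and purple jars.

```bash
cat >> h.py <<'E'
def tool(dw):
    from scipy.spatial.transform import Rotation as Ro
    q=manip.get_state()["ee_rot"];return (Ro.from_quat([q[1],q[2],q[3],q[0]]).inv().apply(dw)*1000).round(1)
E
python3 - <<'E'
from h import *
im=cv2.imread("pics/w1.png");c=np.load("w1.npy",allow_pickle=True).item()
H,S,V=cv2.split(cv2.cvtColor(im,cv2.COLOR_BGR2HSV));m=(S<60)&(V>130);m[:140]=0;m[230:]=0;m[:,:270]=0;m[:,370:]=0
for s,cen,k in blobs(m,500):
    p=onz(c,cen,.082);print(s,cen,p)
    print(tool(np.r_[p,.038]-manip.get_state()["position"]))
E
```

```text
[287, 162, 62, 59, 2875] [317.3, 190.9] [ 0.53210856 -0.26486937]
[ -5.8   3.9 192.5]
```

```bash
python3 -m crank '{"translation":[[-6,4.5,30],[0,0,40],[0,0,40],[0,0,35],[0,0,27],[0,0,20],[0,0,0],[0,0,0]],"roll":[0,0,0,0,0,0,0,0],"fingers":[1,1,1,1,1,1,1,1]}' 
python3 -m crank '{"translation":[[0,0,0],[0,0,0],[0,0,0],[0,0,0],[0,0,0],[0,0,0],[0,0,0],[0,0,0]],"roll":[0,0,0,0,0,0,0,0],"fingers":[0.3,0.3,0.3,0.3,0.3,0.3,0.3,0.3]}' 30
```

```text
clock: 4.25
position: [0.5336, -0.2656, 0.0399]
ee_rot: [-0.0, 0.783, 0.623, 0.0]
contact_force: [0.3, 0.1, 0.5]
width: 0.085
gripper_force: 0.0
clock: 5.05
position: [0.5341, -0.267, 0.0414]
ee_rot: [0.001, 0.783, 0.622, 0.0]
contact_force: [-1.6, 1.8, 5.7]
width: 0.0564
gripper_force: 31.3
```

```bash
python3 -m crank '{"translation":[[0,0,-15],[0,0,-30],[0,0,-35],[0,0,-40],[0,0,-30],[0,0,0]],"roll":[0,0,0.15,0.15,0.15,0.15],"fingers":[0.3,0.3,0.3,0.3,0.3,0.3]}' 
python3 -m crank '{"translation":[[20,-16,0],[38,-31,0],[38,-31,0],[38,-31,0],[38,-31,0],[38,-31,0],[20,-16,0],[0,0,0]],"roll":[0,0,0,0,0,0,0,0],"fingers":[0.3,0.3,0.3,0.3,0.3,0.3,0.3,0.3]}'
python3 - <<'E'
from h import *
c=camera_info("wrist");im=get_image("wrist");cv2.imwrite("pics/w2.png",im);np.save("w2.npy",c,allow_pickle=True)
a=np.radians(42);print(proj(c,[[.523,.076,.025],[.523,.076,.136],[.588,.1345,.022]]))
E
```

```text
clock: 5.65
position: [0.5363, -0.2686, 0.1955]
ee_rot: [0.005, 0.933, 0.36, 0.004]
contact_force: [0.4, -0.7, -1.3]
width: 0.0562
gripper_force: 32.8
clock: 6.45
position: [0.5767, 0.0302, 0.19]
ee_rot: [-0.001, 0.931, 0.365, 0.001]
contact_force: [-0.3, -0.5, -1.2]
width: 0.0562
gripper_force: 32.8
[[241.27232156 189.89793174]
 [205.79209824 234.18249572]
 [237.07620923  95.62210139]]
```

View pics/w2.png

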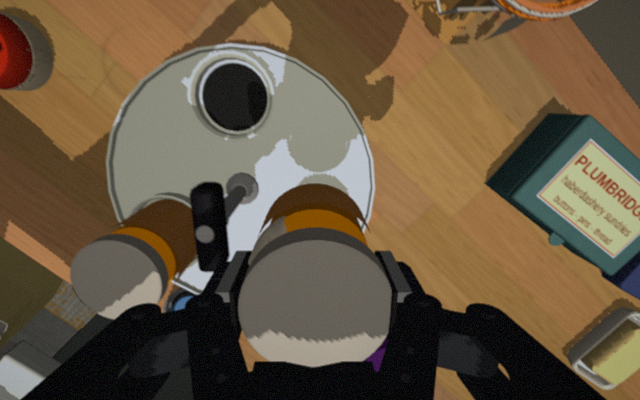

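The empty cup's dark floor is at (235,97), and the handle is at (210,227), pointing straight up the image at the cup. The jar is held well. Next I'll refine the cup position.

```bash
python3 - <<'E'
from h import *
im=cv2.imread("pics/w2.png");c=np.load("w2.npy",allow_pickle=True).item()
V=im.max(2);m=V<60;m[:,:185]=0;m[:,290:]=0
for s,cen,k in blobs(m[:290],200):
    print(s,cen)
    cnt=max(cv2.findContours(k.astype(np.uint8),0,2)[0],key=cv2.contourArea)
    if cen[1]<150:
        for z in (.022,.037): print("cup",z,onz(c,cv2.fitEllipse(cnt)[0],z),cv2.fitEllipse(cnt))
        p=onz(c,cv2.fitEllipse(cnt)[0],.022)
# tray rim outline, upper half
tr=(cv2.cvtColor(im,cv2.COLOR_BGR2HSV)[...,1]<60)&(V>90);tr[300:]=0
k=max(blobs(tr,3000),key=lambda b:b[0][4]);cnt=max(cv2.findContours(k[2].astype(np.uint8),0,2)[0],key=cv2.contourArea)[:,0]
w=np.array([onz(c,q,.025) for q in cnt])
for _ in range(20):
    A=np.c_[2*w,np.ones(len(w))];x=np.linalg.lstsq(A,(w**2).sum(1),rcond=None)[0]
    r=np.hypot(*(w-x[:2]).T);R=.130;
    if _<19:
        keep=np.abs(r-(np.sqrt(x[2]+x[:2]@x[:2])))<max(.02*.8**_,.002); keep=keep if keep.sum()>50 else r>0; w=w[keep]
print("tray",x[:2],np.sqrt(x[2]+x[:2]@x[:2]),len(w))
# handle top: ends by hand
h=np.array([onz(c,q,.136) for q in((208,184),(212,270))]);print("handle",h,h.mean(0))
d=p-x[:2];print("cup dist,bearing",np.hypot(*d),np.degrees(np.arctan2(d[1],d[0])))
print(tool(np.r_[p,.19]-manip.get_state()["position"]))
E
```

```text
[203, 64, 64, 67, 3299] [234.6, 96.8]
cup 0.022 [0.58561823 0.13547844] ((234.57769775390625, 96.87973022460938), (61.52142333984375, 66.44678497314453), 153.6129150390625)
cup 0.037 [0.58780401 0.13286924] ((234.57769775390625, 96.87973022460938), (61.52142333984375, 66.44678497314453), 153.6129150390625)
[190, 182, 100, 108, 4249] [222.0, 236.6]
tray [0.5288743  0.08226587] 0.12180565134864245 106
handle [[0.55078622 0.09544187]
 [0.50501525 0.05707446]] [0.52790073 0.07625817]
cup dist,bearing 0.07779107616595483 43.16052139178082
[ 79.6 -72.7  -0.2]
```

```bash
python3 -m crank '{"translation":[[18,-17,0],[24,-22,0],[20,-18,0],[16,-14.7,0],[0,0,0],[0,0,0]],"roll":[0,0,0,0,0,0],"fingers":[0.3,0.3,0.3,0.3,0.3,0.3]}' 
python3 -m crank '{"translation":[[0,0,20],[0,0,30],[0,0,30],[0,0,20],[0,0,0],[0,0,0]],"roll":[0,0,0,0,0,0],"fingers":[0.3,0.3,0.3,0.3,0.3,0.3]}' 
python3 - <<'E'
from h import *
p=manip.get_state()["position"];print(p,tool(np.array([.585,.1336,.09])-p))
E
```

```text
clock: 7.1
position: [0.5855, 0.1307, 0.1895]
ee_rot: [0.001, 0.932, 0.363, -0.0]
contact_force: [0.3, -0.5, -1.8]
width: 0.0566
gripper_force: 32.8
clock: 7.7
position: [0.5859, 0.1306, 0.0897]
ee_rot: [0.0, 0.932, 0.362, 0.0]
contact_force: [0.5, -0.6, -0.3]
width: 0.0566
gripper_force: 32.8
[0.58592769 0.1305818  0.08969595] [ 1.4 -2.9 -0.3]
```

```bash
python3 -m crank '{"translation":[[1.4,-2.9,4],[0,0,4],[0,0,4],[0,0,2],[0,0,0],[0,0,0]],"roll":[0,0,0,0,0,0],"fingers":[0.3,0.3,0.3,0.3,0.3,0.3]}' 
python3 -m crank '{"translation":[[0,0,3],[0,0,3],[0,0,3],[0,0,0]],"roll":[0,0,0,0],"fingers":[0.3,0.3,0.3,0.3]}'
python3 - <<'E'
from h import *
p=manip.get_state()["position"];print(p,tool(np.array([.585,.1336,.063])-p))
E
```

```text
clock: 8.3
position: [0.5846, 0.1351, 0.0753]
ee_rot: [-0.0, 0.932, 0.363, 0.0]
contact_force: [-0.1, -0.0, -1.8]
width: 0.0565
gripper_force: 32.8
clock: 8.7
position: [0.5841, 0.135, 0.0656]
ee_rot: [-0.0, 0.932, 0.363, -0.001]
contact_force: [0.2, 0.3, -0.3]
width: 0.0564
gripper_force: 32.8
[0.58414685 0.13498993 0.06564825] [-0.3  1.6  2.6]
```

It is inside the cup with no contact force. I'll ease down the rest.

```bash
python3 -m crank '{"translation":[[0,0,1],[0,0,1],[0,0,0]],"roll":[0,0,0],"fingers":[0.3,0.3,0.3]}'
python3 -m crank '{"translation":[[0,0,1],[0,0,0]],"roll":[0,0],"fingers":[0.3,0.3]}'
python3 -m crank '{"translation":[[0,0,1],[0,0,0]],"roll":[0,0],"fingers":[0.3,0.3]}'
```

```text
clock: 9.0
position: [0.5846, 0.135, 0.0642]
ee_rot: [-0.0, 0.932, 0.363, -0.0]
contact_force: [0.3, 0.4, -1.5]
width: 0.056
gripper_force: 32.8
clock: 9.2
position: [0.5847, 0.135, 0.0635]
ee_rot: [0.0, 0.932, 0.363, 0.0]
contact_force: [-0.2, -0.4, 0.3]
width: 0.0563
gripper_force: 32.9
clock: 9.4
position: [0.5848, 0.1349, 0.0634]
ee_rot: [0.0, 0.932, 0.363, 0.0]
contact_force: [-1.9, -0.3, 4.6]
width: 0.0562
gripper_force: 33.3
```

```bash
python3 -m crank '{"translation":[[0,0,-0.5],[0,0,0],[0,0,0],[0,0,0],[0,0,0],[0,0,0],[0,0,0]],"roll":[0,0,0,0,0,0,0],"fingers":[0.6,0.8,1,1,1,1,1]}'
python3 -m crank '{"translation":[[0,0,-10],[0,0,-20],[0,0,-30],[0,0,-40],[0,0,-35],[-20,0,-20],[-20,0,0],[0,0,0]],"roll":[0,0,0,0,0,0,0,0],"fingers":[1,1,1,1,1,1,0.5,0.5]}'
python3 - <<'E'
from h import *
c=camera_info("wrist");im=get_image("wrist");cv2.imwrite("pics/w3.png",im);np.save("w3.npy",c,allow_pickle=True)
print(proj(c,[[.523,.077,.136],[.586,.1345,.104]]))
E
```

```text
clock: 10.1
position: [0.5846, 0.135, 0.0627]
ee_rot: [-0.0, 0.932, 0.363, -0.0]
contact_force: [-0.8, -0.8, 0.4]
width: 0.085
gripper_force: 0.0
clock: 10.9
position: [0.5539, 0.1069, 0.2197]
ee_rot: [0.0, 0.932, 0.362, 0.001]
contact_force: [0.6, 0.5, 0.4]
width: 0.059
gripper_force: 0.0
[[314.76833301 260.64330694]
 [314.76187414 143.6150855 ]]
```

View pics/w3.png

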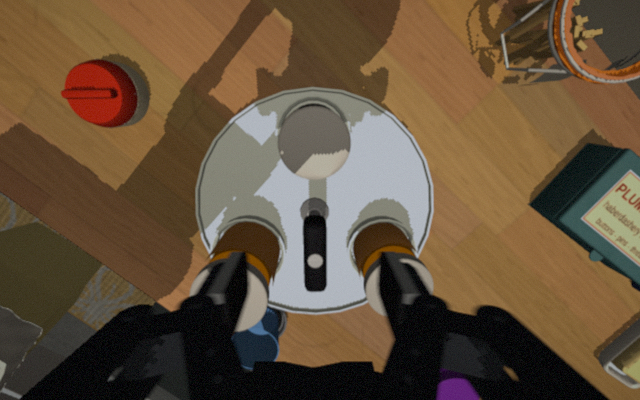

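The jar lid is at (314,142) and the handle's screw at (315,261), both within 2 px of the prediction, so the jar is home. The bar lines up with tool x. I'll go to the handle now.

```bash
python3 -m crank '{"translation":[[-22,0.6,0],[-21,0.6,0],[0,0,20],[0,0,20],[0,0,0],[0,0,0]],"roll":[0,0,0,0,0,0],"fingers":[0.5,0.5,0.5,0.5,0.5,0.5]}'
python3 - <<'E'
from h import *
s=manip.get_state();print(s["qpos"].round(2),tool(np.array([.523,.077,.105])-s["position"]))
E
```

```text
clock: 11.55
position: [0.5247, 0.0784, 0.1776]
ee_rot: [-0.0, 0.932, 0.363, -0.0]
contact_force: [1.1, 0.7, -0.1]
width: 0.043
gripper_force: 0.0
[0.02 0.25 1.69 0.   1.21 0.84] [-2.2 -0.1 72.6]
```

```bash
python3 -m crank '{"translation":[[-2,0,20],[0,0,25],[0,0,18],[0,0,9.5],[0,0,0],[0,0,0]],"roll":[0,0,0,0,0,0],"fingers":[0.5,0.5,0.5,0.5,0.5,0.5]}'
python3 -m crank '{"translation":[[0,0,0],[0,0,0],[0,0,0],[0,0,0],[0,0,0],[0,0,0]],"roll":[0,0,0,0,0,0],"fingers":[0.1,0.1,0.1,0.1,0.1,0.1]}' 30
```

```text
clock: 12.15
position: [0.5239, 0.0768, 0.1062]
ee_rot: [0.0, 0.932, 0.363, 0.001]
contact_force: [0.8, -0.6, 0.1]
width: 0.0426
gripper_force: 0.0
clock: 12.75
position: [0.5235, 0.077, 0.1065]
ee_rot: [0.0, 0.932, 0.363, 0.001]
contact_force: [-0.1, 1.7, 6.4]
width: 0.0178
gripper_force: 30.8
```

```bash
python3 -m crank '{"translation":[[0,0,0],[0,0,0],[0,0,0],[0,0,0],[0,0,0],[0,0,0],[0,0,0],[0,0,0]],"roll":[-0.02,-0.04,-0.06,-0.08,-0.08,-0.08,-0.08,-0.08],"fingers":[0.1,0.1,0.1,0.1,0.1,0.1,0.1,0.1]}'
python3 -m crank '{"translation":[[0,0,0],[0,0,0],[0,0,0],[0,0,0],[0,0,0],[0,0,0],[0,0,0],[0,0,0]],"roll":[-0.08,-0.08,-0.08,-0.08,-0.08,-0.08,-0.08,-0.08],"fingers":[0.1,0.1,0.1,0.1,0.1,0.1,0.1,0.1]}'
```

```text
clock: 13.55
position: [0.524, 0.0767, 0.1065]
ee_rot: [0.001, 0.806, 0.591, 0.001]
contact_force: [0.6, 0.1, 5.0]
width: 0.0175
gripper_force: 30.5
clock: 14.35
position: [0.5247, 0.0767, 0.1065]
ee_rot: [0.002, 0.579, 0.815, 0.001]
contact_force: [2.9, -0.3, 3.6]
width: 0.0174
gripper_force: 30.4
```

```bash
python3 -m crank '{"translation":[[0,0,0],[0,0,0],[0,0,0],[0,0,0],[0,0,0],[0,0,0],[0,0,0],[0,0,0]],"roll":[-0.08,-0.08,-0.08,-0.08,-0.08,-0.08,-0.08,-0.08],"fingers":[0.1,0.1,0.1,0.1,0.1,0.1,0.1,0.1]}'
python3 -m crank '{"translation":[[0,0,0],[0,0,0],[0,0,0],[0,0,0],[0,0,0],[0,0,0],[0,0,0],[0,0,0]],"roll":[-0.08,-0.08,-0.08,-0.08,-0.08,-0.08,-0.08,-0.08],"fingers":[0.1,0.1,0.1,0.1,0.1,0.1,0.1,0.1]}'
python3 -m crank '{"translation":[[0,0,0],[0,0,0],[0,0,0],[0,0,0],[0,0,0],[0,0,0],[0,0,0]],"roll":[-0.08,-0.07,-0.05,-0.03,-0.02,0,0],"fingers":[0.1,0.1,0.1,0.1,0.1,0.1,0.1]}'
python3 - <<'E'
from h import *
c=camera_info("wrist");im=get_image("wrist");cv2.imwrite("pics/w4.png",im);np.save("w4.npy",c,allow_pickle=True)
print(manip.get_state()["qpos"].round(2));cv2.imwrite("pics/top4.png",get_image("top"))
def P(r,a,z): a=np.radians(a);return [.523+r*np.cos(a),.077+r*np.sin(a),z]
print(proj(c,[P(.166,199,.0),P(.166,199,.064),P(.085,199,.104)]))
E
```

```text
clock: 15.15
position: [0.5253, 0.0771, 0.1065]
ee_rot: [0.002, 0.294, 0.956, 0.001]
contact_force: [3.7, 2.4, 2.9]
width: 0.0176
gripper_force: 30.3
clock: 15.95
position: [0.5256, 0.0778, 0.1065]
ee_rot: [0.003, -0.022, 1.0, 0.001]
contact_force: [3.8, 4.9, 2.9]
width: 0.0175
gripper_force: 30.1
clock: 16.65
position: [0.5255, 0.0781, 0.1065]
ee_rot: [0.003, -0.145, 0.989, 0.001]
contact_force: [3.2, 5.0, 3.0]
width: 0.0176
gripper_force: 30.1
[ 0.01  0.31  1.79  0.    1.03 -1.85]
[[ 301.85921465  -51.30747327]
 [ 297.18233423 -112.3935874 ]
 [ 303.6330988    71.48573164]]
```

View pics/w4.png

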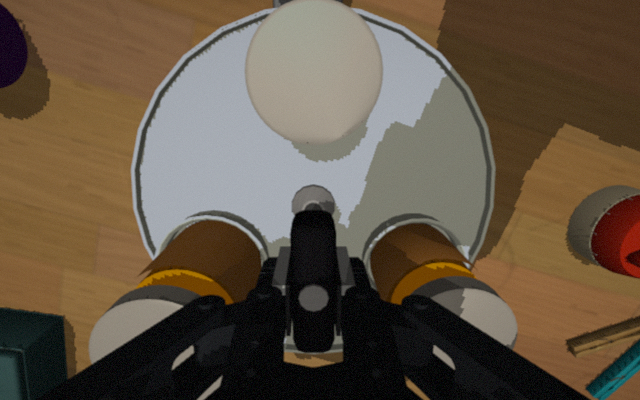

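The jar stands at (314,71), in line with the bar, and the scoop-rest tongue shows at about (313,2). I'll refine the front direction from the top view.

```bash
python3 - <<'E'
from h import *
im=cv2.imread("pics/top4.png");c=camera_info("top")
t0=cv2.imread("pics/top0.png")
H,S,V=cv2.split(cv2.cvtColor(t0,cv2.COLOR_BGR2HSV))
m=(H>98)&(H<128)&(S>60);m[:215]=0;m[252:]=0;m[:,280:];m[:,:280]=0;m[:,330:]=0
for s,cen,k in blobs(m,20):
    cnt=max(cv2.findContours(k.astype(np.uint8),0,2)[0],key=cv2.contourArea)
    u=cv2.fitEllipse(cnt);print(s,cen,u)
    for z in(.03,.064):
        p=onz(c,u[0],z)-[.523,.077];print(z,p+[.523,.077],np.hypot(*p),np.degrees(np.arctan2(p[1],p[0]))%360)
for a in(195,197,199,201):
    r=np.radians(a);print(a,proj(c,[[.523+.166*np.cos(r),.077+.166*np.sin(r),z] for z in(.01,.064)]).round(1).tolist())
cv2.imwrite("pics/top4c.png",cv2.resize(np.hstack([im[200:255,270:340],t0[200:255,270:340]]),None,fx=5.7,fy=5.7,interpolation=cv2.INTER_CUBIC))
E
```

```text
[295, 225, 18, 19, 269] [303.5, 234.0] ((303.5026550292969, 233.9640350341797), (17.45568084716797, 17.979312896728516), 148.95074462890625)
0.03 [0.36905559 0.02575751] 0.16224880135565686 198.41072448193245
0.064 [0.36928105 0.02453951] 0.16242419377650813 198.84351008023637
195 [[301.1, 235.9], [300.4, 236.1]]
197 [[302.9, 235.4], [302.2, 235.6]]
199 [[304.6, 234.9], [304.0, 235.0]]
201 [[306.3, 234.2], [305.8, 234.4]]
```

View pics/top4c.png

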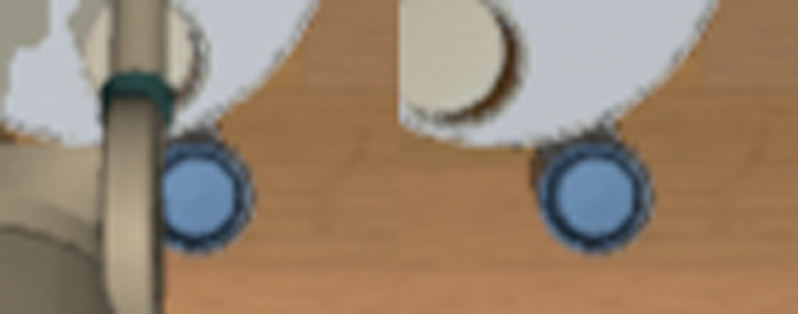

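The blue cup puts the front at about 198.5°. The jar is at about 196°, so I'll turn it a last 0.04 rad.

```bash
python3 -m crank '{"translation":[[0,0,0],[0,0,0],[0,0,0],[0,0,0],[0,0,0],[0,0,0],[0,0,0],[0,0,0]],"roll":[-0.01,-0.02,-0.01,0,0,0,0,0],"fingers":[0.1,0.1,0.1,0.1,0.1,0.1,0.1,0.1]}'
python3 - <<'E'
from h import *
c=camera_info("wrist");im=get_image("wrist");cv2.imwrite("pics/w5.png",im);cv2.imwrite("pics/side5.png",get_image("side"))
H,S,V=cv2.split(cv2.cvtColor(im,cv2.COLOR_BGR2HSV))
h=cv2.HoughCircles(cv2.medianBlur(im[...,2],5)[:180],cv2.HOUGH_GRADIENT,1,200,param1=80,param2=20,minRadius=60,maxRadius=75);print(h)
if h is not None:
    p=onz(c,h[0,0,:2],.104)-[.523,.077];print(np.hypot(*p),np.degrees(np.arctan2(p[1],p[0]))%360)
E
```

```text
clock: 17.55
position: [0.5255, 0.0781, 0.1065]
ee_rot: [0.003, -0.165, 0.986, 0.001]
contact_force: [3.6, 5.5, 2.2]
width: 0.0179
gripper_force: 30.0
[[[313.5  70.5  70. ]]]
0.08532061885479081 198.55842773993936
```

View pics/side5.png

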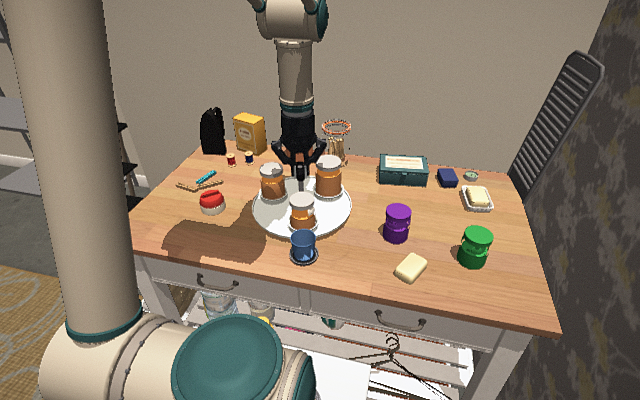

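The side view shows the jar at (302,211), home and upright directly behind the blue cup at (303,246). The other jars are in their cups and the handle is gripped at 30 N. The jar's bearing measures 198.6°, against a front of about 198.5°.

```bash
python3 -c "
from rig import manip
print(manip.sign_off())"
```

```text
the job is handed in; nothing more can be done
None
```

I handed the job in at about 17.6 s: the refilled jar stands home in its cup, within about a degree of the measured front behind the dosing cup, and the gripper is still holding the handle at about 30 N (the sign-off returned no verdict).

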